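Call the carver and show the repair

TASK

Call the carver by pressing the plunger of the counter bell right down with the fingertips and letting it spring back. Then show what is to be repaired: point straight down at the head of the one figure on the display board that has no hat, fingertips about 2 cm above it, for two seconds, then point in the same way at the loose cone-shaped hat in the parts tray and finish while still pointing at it. Do not touch or move any figure, tray part or other loose thing, and do not point at any other figure or tray part.

Things in the scene. Friction and masses are not known exactly. Their poses are not given: they have to be found in the camera images.
- bare_figure: the figure WITHOUT a hat: turned pale-wood figure, 40 mm across the foot, bare round head 29 mm across, total height 94 mm; stands loose in the row of four on the board, neighbours about 90 mm away, any place in the row. Origin: centre of its underside, z up
- bare_figure_top (a point): top of the bare head of the hatless figure, 94 mm above its underside
- drummer: turned pale-wood figure, 40 mm across the foot, head 29 mm across, loose on the board; wears a pointed cone hat 52 mm across, total height 117 mm; holds a small drum. Origin: centre of its underside, z up
- drummer_top (a point): tip of the drummer's hat, 117 mm above its underside
- walker: turned pale-wood figure, 40 mm across the foot, head 29 mm across, loose on the board; wears a pointed cone hat 52 mm across, total height 117 mm; holds a thin staff. Origin: centre of its underside, z up
- walker_top (a point): tip of the walker's hat, 117 mm above its underside
- piper: turned pale-wood figure, 40 mm across the foot, head 29 mm across, loose on the board; wears a pointed cone hat 52 mm across, total height 117 mm; holds a cross-wise flute. Origin: centre of its underside, z up
- piper_top (a point): tip of the piper's hat, 117 mm above its underside
- loose_hat: the loose hat: pale-wood cone, 52 mm across, 28 mm high, point up, lying in the tray between or beside the hoop and the drum (centres 66 mm apart). Origin: centre of its underside
- loose_hat_top (a point): tip of the loose hat, 28 mm above its underside
- hoop: flat pale-wood ring, 48 mm across with a 30 mm hole, 9 mm high, loose in the tray. Origin: centre of its underside
- hoop_top (a point): centre of the hole, level with the top face
- drum: plain pale-wood cylinder, 38 mm across, 26 mm high, loose in the tray. Origin: centre of its underside
- drum_top (a point): centre of the cylinder's top face
- board: fixed dark wooden display board, 100 x 400 x 18 mm high, its long side along its y axis; the four figures stand on it. Origin: centre of its underside
- tray: fixed shallow dark wooden tray, 85 x 220 x 14 mm high, walls and floor 5 mm, long side along its y axis; holds the loose hat, hoop and drum. Origin: centre of its underside
- bell: the counter bell, fixed to the bench: steel dome 76 mm across and 45 mm high on a black foot 84 mm across, with a plunger knob on top. Origin: centre of its underside
- plunger_top (a point): centre of the top of the counter bell's plunger (24 mm across knob), 60 mm above the bench at rest, moves down when pressed
- plunger (a joint): travel of the bell's plunger in m: 0 at rest, 0.006 fully down (rings from 0.0045); about 1.2 N starts it, 5 N takes it fully down, it springs back by itself
- glue: white glue bottle, 48 mm across, 110 mm high, standing loose at the left. Origin: centre of its underside
- tape: roll of paper tape lying flat, 90 mm across, 22 mm high, loose at the right. Origin: centre of its underside
- brush: brush with wooden handle, 190 mm long along its x axis, lying loose at the left front. Origin: underside, middle of its length
Not all that is in view belongs to the job. What is shaped like the bell but green or red is not meant.

How it is judged:
By the outcome, as a careful person would: the job done as asked, in the order asked, and still so for the second after the job is handed in, with the robot touching nothing.
It also fails if it takes over 48 s, if anything falls off the work surface, if the arm or the gripper's body presses on something with over 40 N, if the wrist force passes 120 N, or if a joint passes its speed limit or range.

ROBOT

A 7-joint arm with a two-finger parallel gripper is mounted at the origin on the work surface. World frame = base frame: x ahead of the robot, y to its left, z up, the work surface at z = 0. Lengths are in m, angles in rad, forces in N, time in s.
With the tool pointing down it reaches from about 0.4 to 0.875 m from the base axis. Payload 19.3 kg.
Tool frame: the origin (TCP) lies at the very end of the fingers, on their centre line; the grasp point (between the pads) lies 19 mm behind it; z points along the fingers, y is the line along which they close (so a half turn about z gives the same grasp; the last joint's range is limited). The gripper opens to 85 mm and grips with 20 to 120 N. Pads are 22 mm wide; open, the fingers measure 114 mm over their backs; the gripper's body (76 mm by 85 mm) begins 54 mm behind the grasp point. The pads swing forward as they close: fully open they stand 13 mm farther back than shut.
Start: joints at [-1.198, 0.521, -0.036, 1.599, 0.021, 1.021, -0.113], TCP at [0.268, 0.565, 0.194] pointing down, gripper open.
Joint ranges: [-2.91, 2.91], [-0.3, 2.13], [-1.5, 1.42], [0.17, 2.43], [-1.26, 4.41], [0.16, 1.93], [-2.52, 2.52]. Speed limits (rad/s): [1.89, 1.89, 2.39, 2.39, 3.01, 3.01, 3.01].

INTERFACE

Orientations are given as [roll, pitch, yaw] about the fixed x, y, z axes, in that order (R = Rz(yaw) Ry(pitch) Rx(roll)).
In Python, from cell import * gives the robot as it stands. Calls block until the motion is done:
- movep(position, orientation): joint-space move of the TCP to a pose.
- line_to(position, velocity=0.15, rot=None): straight line of the TCP; rot=None keeps the orientation; velocity is the mean speed in m/s.
- move_j(angles): joint-space move.
- gripper_to(opening, strength=None): finger opening in m; strength is the grip in N (None keeps the last); returns when the fingers have stopped.
- pause(seconds).
- inverse_kinematics(position, orientation): joint angles nearest the present ones, or None.
- get_obs(): the state.
- camera(name): name is "scene" or "top" or "wrist"; returns a dict with "pixels" (420x560x3 uint8, red, green, blue), "fovy" (degrees; the focal length in pixels is half the picture's height over the tangent of half this angle, whatever the lens; pixels are square), "cx", "cy" (the principal point, pixels), "rvec" (rotation vector, rad) and "tvec" (3), from world to camera coordinates, as OpenCV has them; the wrist camera has in their place "tool_from_camera" (4x4, takes a point from camera to tool coordinates, whose origin is the TCP and whose axes are the flange's). Camera axes: x right, y down, z forward; pixel columns grow to the right and rows downward; lengths in m; the calibration is good to about 2 mm. The wrist camera is an equidistant fisheye: a pixel r from the principal point sees the ray r / f radians off the axis. A picture is of the moment at which its call begins: read the wrist's pose just before it. There is no depth.
A pose or a line that the arm cannot do raises IKError and nothing moves.
- close_job(): hands the job in; it is judged then, once.
The state is a dict: "t": time; "q": joint angles; "qvel": joint speeds; "effort": joint torques, N m; "tool_pos": TCP position; "tcp_rot": TCP orientation; "force": force on the tool from outside, world axes, zero at the start; "wrist_torque": the same for the moment, N m; "gripper_width": finger opening in m; "gripper_force": force on a finger pad.
Only numpy, scipy, OpenCV 4.12 (cv2) and the standard library are available. Lean on these libraries where they do the work, as an engineer would, in place of code of your own. Each camera call takes 0.05 s, during which the arm holds its last target. There are 200 camera calls.

## Working session

There is one attempt and no reset: what is moved stays moved. The work goes in short steps, each a Python script; the robot and the scene stay as the last script left them, time stands still between calls to the robot, and variables do not carry over. Pictures are saved under pics/ and viewed, at most 10 in all, crops included, and the job is handed in when it is done.

```bash
mkdir -p pics; python3 - <<'E'
from cell import *
import cv2,pickle
d={n:camera(n) for n in("scene","top")}
pickle.dump(d,open("cams.pkl","wb"))
for n,c in d.items():
    cv2.imwrite(f"pics/{n}0.png",cv2.cvtColor(cv2.resize(c["pixels"],(800,600)),cv2.COLOR_RGB2BGR))
    print(n,c["fovy"],c["cx"],c["cy"],c["rvec"],c["tvec"])
o=get_obs();print(o["t"],o["tcp_rot"],o["force"])
E
```

```text
scene 53.30818242965875 279.26153374639375 207.66769271384115 [ 1.89735056  1.04212702 -0.61132706] [-0.26405332 -0.08776179  1.35194682]
top 45.648725554273064 282.7779629773383 211.91287866699489 [ 2.17341738 -2.14064727  0.10911381] [0.01445509 0.49506903 1.31684209]
0.1 [-3.14059886e+00  9.67569575e-05  2.69873739e+00] [0.50762906 0.32133401 0.41789644]
```

View pics/scene0.png

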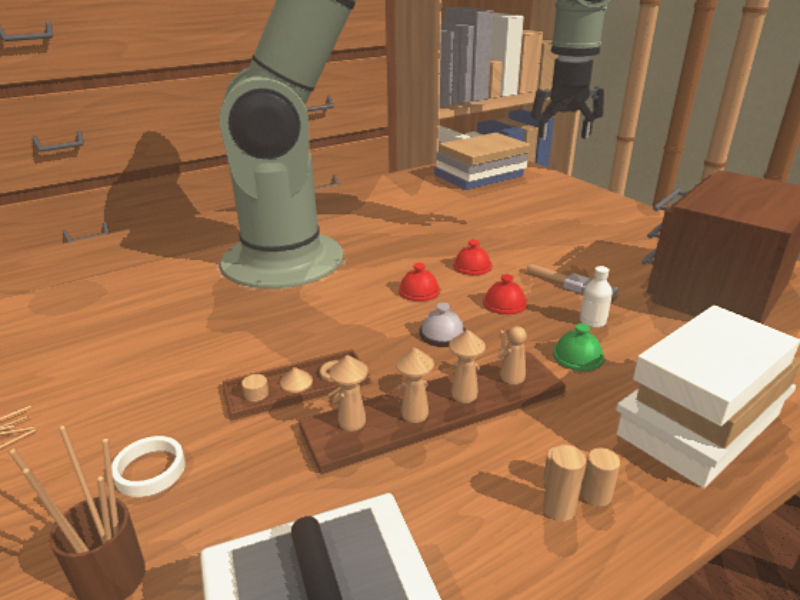

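View pics/top0.png

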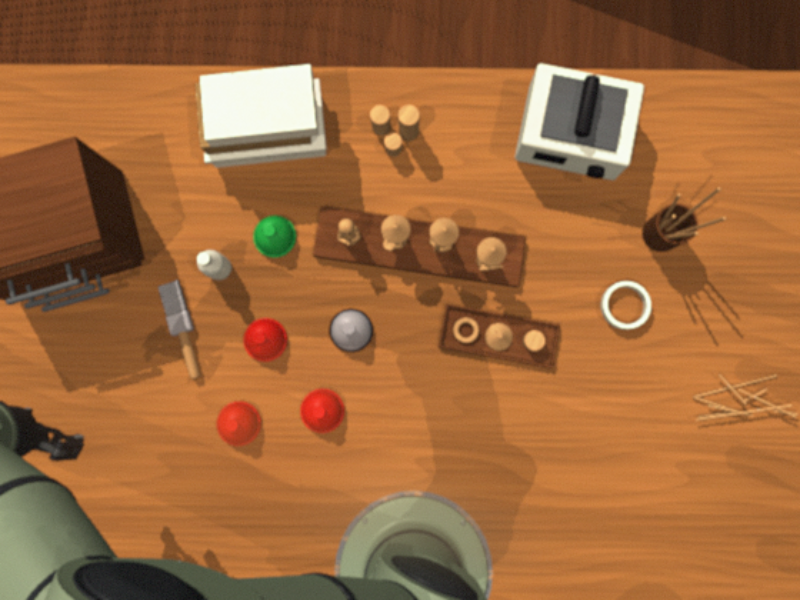

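Look-alikes, in the 800x600 views:
- **Bells:** grey steel at top (350,330) / scene (442,325). The reds at top (265,340), (322,410), (238,423) and the green at (275,236) are decoys.
- **Figures:** bare head at top (347,228) / scene (516,335). The hatted ones are at top (396,230), (443,233), (490,252).
- **Tray:** hoop (466,330), cone hat (498,336), drum (535,341).
- **Off the board:** wooden pegs at (380,118), (408,115), (393,142).

I choose the grey bell, the leftmost figure in the top view and the middle tray part. I'll check these in one close crop.

```bash
cat > h.py <<'E'
import numpy as np,cv2,pickle
d=pickle.load(open("cams.pkl","rb"))
def K(c):
    f=210/np.tan(np.radians(c["fovy"]/2)); return np.array([[f,0,c["cx"]],[0,f,c["cy"]],[0,0,1]])
def P(c): return K(c)@np.hstack([cv2.Rodrigues(np.array(c["rvec"]))[0],np.reshape(c["tvec"],(3,1))])
def onplane(c,uv,z):
    R=cv2.Rodrigues(np.array(c["rvec"]))[0];o=-R.T@np.array(c["tvec"]);r=R.T@np.linalg.inv(K(c))@[*uv,1]
    return o+r*(z-o[2])/r[2]
def proj(c,X): p=P(c)@[*X,1]; return p[:2]/p[2]
def tri(a,b):
    X=cv2.triangulatePoints(P(d["top"]),P(d["scene"]),np.array(a,float),np.array(b,float))[:,0];return X[:3]/X[3]
E
python3 - <<'E'
from h import *
def crop(n,u,v,w=26):
    u,v=int(u*.7),int(v*.7); p=d[n]["pixels"][v-w:v+w,u-w:u+w]
    return cv2.resize(p,(260,260),interpolation=cv2.INTER_NEAREST),(u-w,v-w)
L=[("top",347,230),("top",498,336),("top",350,330),("scene",515,345),("scene",296,378),("scene",442,322)]
t=[crop(*a) for a in L]
im=np.vstack([np.hstack([x[0] for x in t[:3]]),np.hstack([x[0] for x in t[3:]])])
cv2.imwrite("pics/crop1.png",im[:,:,::-1]); print([x[1] for x in t])
for n,u,v,z in [("top",347,228,.098),("top",498,336,.02),("top",350,329,.06),("scene",516,335,.098),("scene",296,378,.02),("scene",442,309,.06)]: print(n,onplane(d[n],(u*.7,v*.7),z).round(4))
E
```

```text
[(216, 135), (322, 209), (218, 204), (334, 215), (181, 238), (283, 199)]
top [0.6216 0.1264 0.098 ]
top [ 0.4352 -0.1562  0.02  ]
top [0.4412 0.1199 0.06  ]
scene [0.6264 0.1291 0.098 ]
scene [ 0.4456 -0.1587  0.02  ]
scene [0.4551 0.116  0.06  ]
```

View pics/crop1.png

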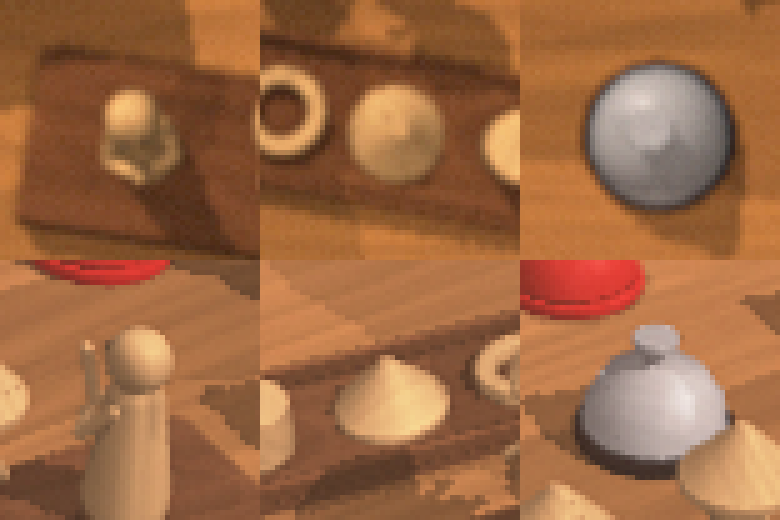

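The crops confirm the choices: a bare round head with an instrument held at its left side (top px 241.5,156.9 / scene 361.5,234.3), a cone between hoop and drum (tip at top 350,234 / scene 206,256.5), and a grey bell with a knob (top 244,230 / scene 310,213). Next I'll triangulate them.

```bash
python3 - <<'E'
from h import *
T,S=d["top"],d["scene"]
for n,a,b,z in [("head",(241.5,156.9),(361.5,234.3),.0975),("hattip",(350.1,233.9),(205.9,256.7),.033),("knob",(244.1,229.7),(309.9,212.9),.06)]:
    print(n,"tri",tri(a,b).round(4),"top",onplane(T,a,z).round(4),"scene",onplane(S,b,z).round(4))
print("hat base top",onplane(T,(348.9,235.1),.006).round(4))
print("bell foot top",onplane(T,(245.5,230.7),.012).round(4))
# mask centroids of hat and head in top view
for n,(x,y),z in [("hat",(349,235),.01),("bell",(245,231),.02)]:
    p=T["pixels"][y-20:y+21,x-20:x+21]; h=cv2.cvtColor(p,cv2.COLOR_RGB2HSV)
    m=((h[...,2]>125) if n=="hat" else (h[...,1]<70)).astype(np.uint8)
    k,l,s,c=cv2.connectedComponentsWithStats(m); i=l[20,20]
    print(n,s[i],(c[i]+[x-20,y-20]).round(2),onplane(T,c[i]+[x-20,y-20],z).round(4))
from cell import *
dn=get_obs()["tcp_rot"]
# board yaw
a=onplane(T,(330*.7,208*.7),.018);b=onplane(T,(526*.7,236*.7),.018);print("row dir",np.arctan2(*(b-a)[[1,0]]))
E
```

```text
head tri [0.628  0.1296 0.0994] top [0.6288 0.1303 0.0975] scene [0.6256 0.1307 0.0975]
hattip tri [ 0.4378 -0.1576  0.0368] top [ 0.4378 -0.1587  0.033 ] scene [ 0.4335 -0.1551  0.033 ]
knob tri [0.4434 0.1234 0.0613] top [0.4427 0.1223 0.06  ] scene [0.4425 0.1265 0.06  ]
hat base top [ 0.4364 -0.1587  0.006 ]
bell foot top [0.4438 0.1227 0.012 ]
hat [  9   8  32  24 436] [350.51 235.23] [ 0.4359 -0.1626  0.01  ]
bell [  6   6  29  29 650] [245.37 230.73] [0.4431 0.1224 0.02  ]
row dir -1.7023296386720126
```

```bash
cat >> h.py <<'E'
RPY=[np.pi,0,1.44]
BELL=np.array([.4432,.123]);HEAD=np.array([.628,.130]);HAT=np.array([.4372,-.158])
E
python3 - <<'E'
from h import *
from cell import *
line_to([.268,.565,.28],.25)
gripper_to(0)
movep([*BELL,.2],RPY)
o=get_obs();c=camera("wrist")
pickle.dump((o,c),open("w1.pkl","wb"))
print(o["t"],o["tool_pos"],o["tcp_rot"],o["force"],o["gripper_width"],o["q"])
cv2.imwrite("pics/w1.png",c["pixels"][:,:,::-1]);print(c["fovy"],c["cx"],c["cy"],c["tool_from_camera"])
E
```

```text
3.1167 [0.44333982 0.12414005 0.20004944] [ 3.14143805e+00 -2.41961911e-04  1.44236781e+00] [ 0.47693998  0.32727876 -0.26850369] -4.7699760806196904e-05 [-0.74108066  0.26901004  0.41316269  2.02527852 -0.13984053  0.87357304
 -0.37953935]
65.70646984690485 277.9908966791294 204.6007484078244 [[ 3.00726371e-04 -9.65367054e-01 -2.60895304e-01  6.57759638e-02]
 [ 9.99999953e-01  2.74183699e-04  1.38133749e-04  5.57658763e-04]
 [-6.18165311e-05 -2.60895334e-01  9.65367091e-01 -1.79422480e-01]
 [ 0.00000000e+00  0.00000000e+00  0.00000000e+00  1.00000000e+00]]
```

View pics/w1.png

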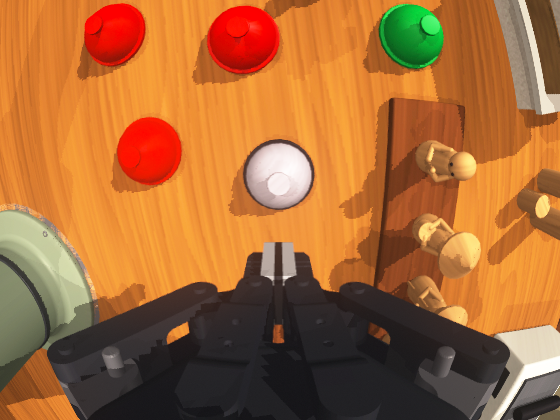

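The wrist view shows the knob at (279,184), the bare head at (462,165) and the fingertips at (279,250). I'll cast those rays to cross-check, then press under force watch.

```bash
cat >> h.py <<'E'
from scipy.spatial.transform import Rotation as Ro
def wrist(o,c,uv,z):
    f=210/np.tan(np.radians(c["fovy"]/2));v=np.array(uv)-[c["cx"],c["cy"]];r=np.hypot(*v);th=r/f
    ray=np.array([*(v/r*np.sin(th)),np.cos(th)]);M=np.array(c["tool_from_camera"])
    R=Ro.from_euler("xyz",o["tcp_rot"]).as_matrix();w=R@M[:3,:3]@ray;p=R@M[:3,3]+o["tool_pos"]
    return p+w*(z-p[2])/w[2]
E
python3 - <<'E'
from h import *
from cell import *
o,c=pickle.load(open("w1.pkl","rb"))
k=wrist(o,c,(279,184),.06);print(k,wrist(o,c,(462,165),.0975))
if np.hypot(*(k[:2]-BELL))<.006:
    XY=(BELL+k[:2])/2;print(XY)
    line_to([*XY,.068],.15)
    f0=get_obs()["force"][2];z=.068
    while z>.050:
        z-=.001;line_to([*XY,z],.03);o=get_obs();f=o["force"][2]-f0
        print(round(z,3),o["tool_pos"].round(4) if hasattr(o["tool_pos"],"round") else o["tool_pos"],round(f,2))
        if f>9: break
    pause(.3);o=get_obs();print(o["force"][2]-f0,o["tool_pos"])
    line_to([*XY,.16],.15);print(get_obs()["t"],get_obs()["force"])
E
```

```text
[0.44506487 0.12477468 0.06      ] [0.6262051  0.13052435 0.0975    ]
[0.44413244 0.12388734]
0.067 [0.4443 0.1241 0.0674] -1.15
0.066 [0.4441 0.1239 0.066 ] -0.27
0.065 [0.4441 0.1239 0.0649] -0.86
0.064 [0.444  0.1239 0.0639] -0.27
0.063 [0.4441 0.1239 0.063 ] -0.65
0.062 [0.4441 0.1239 0.062 ] -0.59
0.061 [0.4441 0.1239 0.0609] -0.45
0.06 [0.4441 0.1239 0.0599] -0.76
0.059 [0.4441 0.1239 0.0589] -0.83
0.058 [0.4441 0.1239 0.0579] -0.28
0.057 [0.4441 0.1239 0.0569] -1.18
0.056 [0.4441 0.1239 0.0559] 0.0
0.055 [0.4441 0.1239 0.055 ] -0.91
0.054 [0.4441 0.1239 0.0539] -0.58
0.053 [0.4441 0.1239 0.053 ] -0.42
0.052 [0.4441 0.1239 0.0519] -1.23
0.051 [0.4441 0.1239 0.0509] -1.07
0.05 [0.4441 0.1239 0.0499] -1.03
-0.19371800902754238 [0.44414277 0.12386938 0.05000494]
9.8833 [-0.48361223 -0.80065011  0.18487923]
```

No contact force showed even at z = 0.050, so I'll look from the side before going further.

```bash
python3 - <<'E'
from h import *
from cell import *
XY=[.4441,.1239]
line_to([*XY,.062],.15)
a=camera("scene")["pixels"][150:270,240:380];w=camera("wrist")["pixels"][100:280,200:360]
o=get_obs();print(o["tool_pos"],o["gripper_width"],o["t"])
cv2.imwrite("pics/press1.png",np.hstack([cv2.resize(a,(440,377)),cv2.resize(w,(335,377))])[:,:,::-1])
c=d["scene"];print(proj(c,o["tool_pos"]))
E
```

```text
[0.44456808 0.12405979 0.06272617] 0.00010765429353617384 10.7833
[309.59522664 212.60614921]
```

View pics/press1.png

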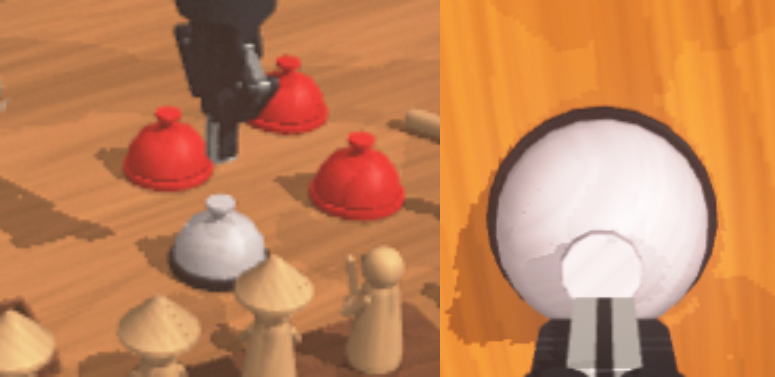

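The fingertips (scene px 310.6,200.9; wrist px 278,242) hang clearly above the knob, well short of the reported TCP projection (309.6,212.6). I'll triangulate where the real tip is.

```bash
python3 - <<'E'
from h import *
from cell import *
o=get_obs();_,c=pickle.load(open("w1.pkl","rb"))
print(o["tool_pos"])
for z in (.06,.07,.08,.09,.1,.11): print(z,"wrist ray",wrist(o,c,(278.3,241.8),z).round(4)[:2],"scene ray",onplane(d["scene"],(310.6,200.9),z).round(4)[:2],"vert proj",proj(d["scene"],[*o["tool_pos"][:2],z]).round(1))
# fresh scene: fingertip lowest row near column 310
E
```

```text
[0.44456808 0.12405979 0.06272617]
0.06 wrist ray [0.4445 0.1174] scene ray [0.3937 0.1638] vert proj [309.6 213.5]
0.07 wrist ray [0.445  0.1213] scene ray [0.4079 0.1533] vert proj [309.7 210.1]
0.08 wrist ray [0.4455 0.1253] scene ray [0.4221 0.1428] vert proj [309.8 206.7]
0.09 wrist ray [0.446  0.1292] scene ray [0.4363 0.1323] vert proj [309.9 203.2]
0.1 wrist ray [0.4465 0.1331] scene ray [0.4504 0.1218] vert proj [310.  199.7]
0.11 wrist ray [0.447  0.1371] scene ray [0.4646 0.1113] vert proj [310.1 196.1]
```

The two views put the real tip about 33 mm above the reported TCP, with the horizontal position fine. I'll descend under force guard and use the knob contact as a calibration.

```bash
python3 - <<'E'
from h import *
from cell import *
XY=[.4441,.1239]
line_to([*XY,.050],.1)
F=lambda: np.mean([get_obs()["force"][2] for _ in range(3)])
f0=F();z=.050;log=[]
line_to([*XY,.036],.08);z=.036;print(F()-f0)
while z>.008:
    z-=.001;line_to([*XY,z],.02);f=F()-f0;log.append((round(z*1e3,1),round(get_obs()["tool_pos"][2]*1e3,1),round(f,1)))
    if abs(f)>7: break
c=camera("scene");pickle.dump((get_obs(),c),open("s2.pkl","wb"))
print(log,get_obs()["t"])
cv2.imwrite("pics/press2.png",cv2.resize(c["pixels"][150:270,240:400],(800,600))[:,:,::-1])
E
```

```text
0.8896991163700476
[(35.0, np.float64(35.3), np.float64(-0.4)), (34.0, np.float64(34.0), np.float64(-0.1)), (33.0, np.float64(32.9), np.float64(0.1)), (32.0, np.float64(31.9), np.float64(0.5)), (31.0, np.float64(30.9), np.float64(-0.1)), (30.0, np.float64(29.9), np.float64(-0.2)), (29.0, np.float64(28.9), np.float64(0.1)), (28.0, np.float64(28.0), np.float64(0.6)), (27.0, np.float64(26.9), np.float64(1.7)), (26.0, np.float64(25.9), np.float64(-0.1)), (25.0, np.float64(25.0), np.float64(0.2)), (24.0, np.float64(23.9), np.float64(0.5)), (23.0, np.float64(23.0), np.float64(1.4)), (22.0, np.float64(22.0), np.float64(2.4)), (21.0, np.float64(21.0), np.float64(2.5)), (20.0, np.float64(20.0), np.float64(4.0)), (19.0, np.float64(19.0), np.float64(3.2)), (18.0, np.float64(18.0), np.float64(5.1)), (17.0, np.float64(17.0), np.float64(6.4)), (16.0, np.float64(16.6), np.float64(27.4))] 16.425
```

View pics/press2.png

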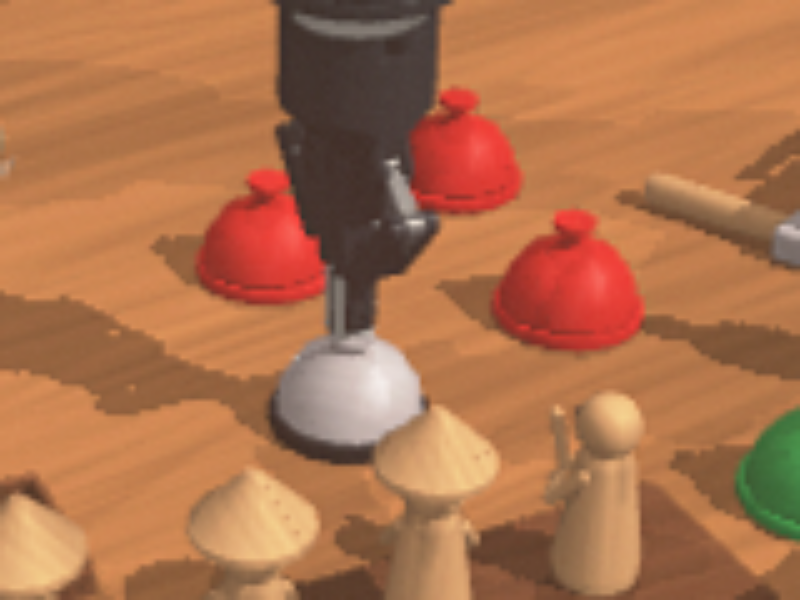

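The plunger went fully down: springy from z 23 to 17 mm, then a hard stop. So the tip sits 37 mm above the reported TCP (0.054 against 0.0167). I'll release and move over the bare head with the correction, checking visually on the way down.

```bash
echo 'OFF=.0372' >> h.py; python3 - <<'E'
from h import *
from cell import *
line_to([.4441,.1239,.05],.1)
line_to([.4441,.1239,.17],.2)
HD=[.6275,.130]
movep([*HD,.17],RPY)
line_to([*HD,.152-OFF],.15);pause(.2)
o=get_obs();s=camera("scene");w=camera("wrist")
print(o["t"],o["tool_pos"],o["force"]);pickle.dump((o,s,w),open("s3.pkl","wb"))
for z in (.132,.152,.172): print(z,proj(s,[*o["tool_pos"][:2],z]))
cv2.imwrite("pics/head.png",np.hstack([cv2.resize(s["pixels"][160:280,300:420],(390,390)),cv2.resize(w["pixels"][130:290,200:360],(390,390))])[:,:,::-1])
E
```

```text
19.1417 [0.62801282 0.13018112 0.11590807] [-0.78312734  0.0419172   0.19019779]
0.132 [363.48688493 221.35231874]
0.152 [364.34669375 213.25132765]
0.172 [365.22673467 204.95971275]
```

View pics/head.png

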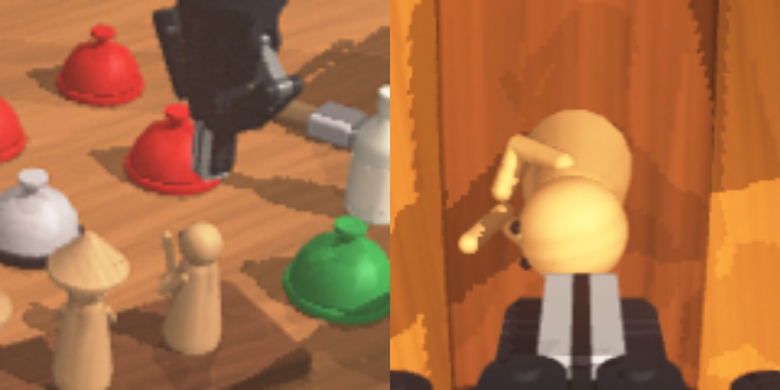

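The bell plunger is back up. The tip in the scene is at about (366,215) against a predicted (364,213), so the correction holds here. In the wrist view the head is 3 px left, about 2 mm in −x. I'll point, then go on above the hat.

```bash
python3 - <<'E'
from h import *
from cell import *
HD=[.6262,.130]
line_to([*HD,.132-OFF],.06);pause(2.6);o=get_obs();print(o["t"],o["tool_pos"],o["force"])
line_to([*HD,.17],.15)
line_to([.45,.0,.17],.25)
line_to([*HAT,.12],.25)
line_to([*HAT,.073-OFF],.1);pause(.2)
o=get_obs();s=camera("scene");w=camera("wrist")
print(o["t"],o["tool_pos"],o["force"])
for z in (.053,.073,.093): print(z,proj(s,[*o["tool_pos"][:2],z]))
cv2.imwrite("pics/hat.png",np.hstack([cv2.resize(s["pixels"][200:300,150:250],(390,390)),cv2.resize(w["pixels"][130:290,200:360],(390,390))])[:,:,::-1])
E
```

```text
22.325 [0.62617728 0.13000184 0.09480441] [-0.14015494 -0.48601475 -0.66823476]
26.0083 [ 0.43747868 -0.15799469  0.03622169] [1.25209879 0.62079827 0.33178473]
0.053 [204.5286873  250.84942749]
0.073 [203.59333054 243.50971444]
0.093 [202.63716381 236.00670631]
```

View pics/hat.png

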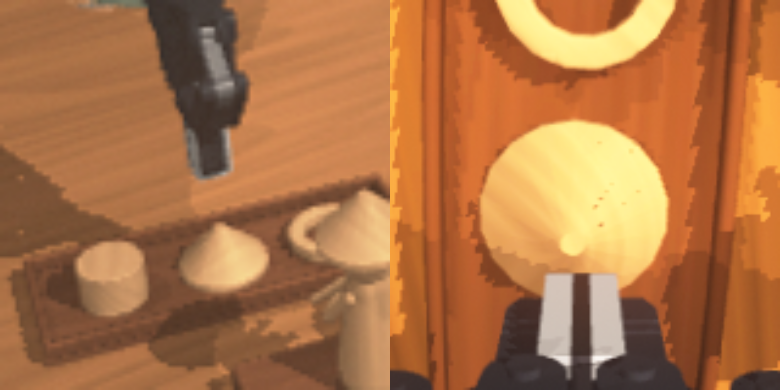

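The tip is 4 cm above the cone hat, at scene (204,246) above the hat point at (206,257). The wrist view shows the hat point at (274.7,230.5), about 2 mm toward −x. I'll refine with the wrist ray and finish.

```bash
python3 - <<'E'
from h import *
from cell import *
o=get_obs();_,_,w=pickle.load(open("s3.pkl","rb"))
o2=dict(o);o2["tool_pos"]=np.array(o["tool_pos"])
k=wrist(o2,w,(274.7,230.5),.033);print("hat by wrist",k)
X=[.4357,-.157] 
if abs(k[1]+.158)<.008 : X[1]=(-.158+k[1])/2
line_to([*X,.053-OFF],.05);pause(2.5)
o=get_obs();print(X,o["t"],o["tool_pos"],o["force"])
close_job()
E
```

```text
hat by wrist [ 0.43611886 -0.1573774   0.033     ]
[0.4357, np.float64(-0.1576886996625953)] 29.1583 [ 0.43571499 -0.15769852  0.01579943] [-0.15955957  0.41513467 -0.02779051]
the job is handed in; nothing more can be done
```

I pressed the bell plunger fully down and saw it spring back, pointed at the bare figure's head for over two seconds, then at the loose hat, and handed the job in still pointing at it at about 29 s. The real fingertips were 37 mm above the reported tool point, so I corrected the heights from contact with the plunger.

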